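# Unload the tube-block carrier

### The arm

A 7-joint arm with a two-finger parallel gripper is mounted at the origin on the work surface. World frame = base frame: x ahead of the robot, y to its left, z up, the work surface at z = 0. Lengths are in m, angles in rad, forces in N, time in s.
With the tool pointing down it reaches from about 0.4 to 0.85 m from the base axis. Payload 10.4 kg.
Tool frame: the origin (TCP) lies midway between the tips of the shut fingers; the grasp point (between the pads) lies 19 mm behind it; z points along the fingers, y is the line along which they close (so a half turn about z gives the same grasp; the last joint's range is limited). The gripper opens to 87 mm and grips with 3 to 60 N. Pads are 19 mm wide; open, the fingers measure 117 mm over their backs; the gripper's body (75 mm by 190 mm) begins 51 mm behind the grasp point.
Start: joints at [1.12, 0.332, -0.065, 1.46, 0.022, 1.35, -0.088], TCP at [0.259, -0.569, 0.223] pointing down, gripper open.
Joint ranges: [-2.6, 2.6], [-0.5, 2.12], [-1.47, 1.34], [0.16, 2.42], [-1.27, 4.41], [0.06, 2.06], [-2.6, 2.6]. Speed limits (rad/s): [2.22, 2.22, 2.79, 2.79, 3.14, 3.14, 3.14].

### API

Orientations are given as a unit quaternion [x, y, z, w].
In Python, from bench import r gives the robot as it stands.
- The arm moves only by the tool arm_command, never from a script. Its arguments are lists of equal length, an entry for each row: "xyz": the shift along the world's x, y, z in m, a list of three; "rot": the turn, a rotation vector about the world's x, y, z in rad, a list of three. In form: {"xyz": [[tx, ty, tz], ...], "rot": [[ax, ay, az], ...]}. A call has 1 to 20 rows; each row is the pose to reach, as a shift and turn from the pose commanded when the call began; what a row does not reach only later rows make up. A row lasts 1/12 s, in which the tool goes at most 41.7 mm and 7.16 degrees, less where a joint would pass 70% of its speed; a pose out of reach is approached as far as the arm can. A call with a gripper value outside its range is refused whole. "grip" is the opening, from 0 (shut) to 1 (fully open), set as the call begins (left out, the last holds). The fingers move at their own pace and stop on an object; "squeeze" is the grip in N (left out, the last holds). Time passes only in rows, so rows that repeat a pose let the fingers close. It gives the time, the measured TCP pose, the force, the opening and the grip force at its end, in the units of the state.
- r.read_state(): the state, without advancing time (a new reading comes with each control period).
- r.camera(name): name is "scene" or "top" or "wrist"; returns the picture (420x560x3 uint8, red, green, blue); there is no depth.
- r.camera_model(name): a dict with "fx", "fy", "cx", "cy" (pixels), "k1" (the pictures are not rectified: a ray, as slopes to the right and down, at radius r is drawn at 1 + k1 r^2 times it, then the intrinsics apply), "T" (4x4, takes a point from camera to world coordinates). Camera axes: x right, y up, looking along -z (the intrinsics and any distortion apply to the point x, -y, -z); pixel columns grow to the right and rows downward; lengths in m; the calibration is good to about 2 mm. A picture is of the moment at which its call begins: read the wrist's pose just before it. camera_model takes no time and is no camera call; for the wrist camera it gives the pose at the moment of the call.
- r.close_job(): hands the job in; it is judged then, once.
Trained networks look in the newest picture that a camera, given by its name, has taken for a name from the list of things; names that differ only in an ending like _2 or _b are one class to them, and where a whole thing is asked for, a point or a joint stands for the part that bears it (a point fixed in the world has none). Each returns a list of dicts, best first, with "conf" (0 to 1); they miss things now and then, are a little off and sometimes report something else, mostly with a low value. They report only what shows in the picture. A call takes as long as a camera call. They do not tell look-alikes from the thing itself.
- r.look_for(label, camera): "at" ([x, y, z] in m, in the coordinates of the camera as it stood for that picture, good to about 4 mm: the middle of the surface that is visible of it).
- r.spot_point(label, camera): "at" ([x, y, z] in m, in the coordinates of the camera as it stood for that picture, good to about 4 mm: a listed point, or the origin of a listed thing).
The state is a dict: "time": time; "joint_positions": joint angles; "joint_vel": joint speeds; "joint_torque": joint torques, N m; "ee_pos": TCP position; "eef_rot": TCP orientation; "ft_force": force on the tool from outside, world axes, zero at the start; "torque": the same for the moment, N m; "width": finger opening in m; "grip_force": force on a finger pad.
Only numpy, scipy, OpenCV 4.12 (cv2) and the standard library are available. Lean on these libraries where they do the work, as an engineer would, in place of code of your own. Each camera call takes 0.05 s, during which the arm holds its last target. There are 200 camera calls.

### The job

Unload the carrier on the lab bench: first lift the retaining bar up out of its two open brackets and lay it flat, grip up, in the long shallow tray. Then take the stack apart from the top, one block after another, and seat each tube block flat inside the rim of the dock of its own shape: first the round one, then the square one, then the long one. Set everything down gently rather than dropping it, and leave the amber bottle standing where it is.

Things in the scene. Friction and masses are not known exactly. Their poses are not given: they have to be found in the camera images.
- bar: Retaining bar: flat steel bar 220 (its x) x 16 x 10 mm high, with a black grip on the middle of its top, 44 (x) x 14 (y) x 30 mm high: 40 mm high in all. About 0.2 kg. Origin: centre of its underside, z up. It lies loose in the two open notches of the carrier, 1.5 mm above the round block; lift it straight up at least 20 mm to clear them.
- round_block: Round aluminium tube block, upright cylinder of diameter 42 mm, 36 mm high, six dark holes in a ring on its top; about 0.11 kg. Origin: centre of its underside, z up. Top of the stack, directly under the bar.
- square_block: Square aluminium tube block, 58 x 58 x 36 mm high, nine dark holes on its top; about 0.24 kg. Origin: centre of its underside, z up, x and y along its sides. Middle of the stack: it stands on the long block, the round block on it.
- long_block: Long aluminium tube block, 118 (its x) x 58 (y) x 36 mm high, ten dark holes in two rows on its top; about 0.45 kg. Origin: centre of its underside, z up. Bottom of the stack: it stands on the floor of the carrier, loose between low lips.
- carrier: Grey metal carrier, fixed. Base 216 (its x) x 84 x 8 mm; at x = +-96 mm an upright bracket 8 (x) x 40 (y) mm, 131.5 mm high, with an open notch 20 mm wide, 14 deep, floor 117.5 mm above the bench. Lips up to 13 mm above the bench surround the long block: at its ends and at |x| 38 to 56 mm on its sides. Bar and stack run along its x. Origin: centre of underside, on the bench.
- bar_tray: Long shallow steel tray, fixed to the bench, 258 (its x) x 72 (y) x 10 mm high, walls and floor 4 mm thick, so 250 x 64 mm inside, floor 4 mm above the bench. Place of the bar. Origin: centre of the underside, on the bench.
- round_dock: Fixed grey plastic plate lying on the bench, 4 mm thick, with a dark rubber floor inside a raised rim; rim top 9 mm above the bench. Round, outer diameter 68 mm, recess 54 mm in diameter: place of the round block. Origin: centre of the underside, on the bench.
- square_dock: Fixed grey plastic plate lying on the bench, 4 mm thick, with a dark rubber floor inside a raised rim; rim top 9 mm above the bench. Square, 84 x 84 mm outside, recess 70 x 70 mm along its x and y: place of the square block. Origin: centre of the underside, on the bench.
- long_dock: Fixed grey plastic plate lying on the bench, 4 mm thick, with a dark rubber floor inside a raised rim; rim top 9 mm above the bench. Oblong, 144 (its x) x 84 (y) mm outside, recess 130 x 70 mm: place of the long block. Origin: centre of the underside, on the bench.
- bottle: Small amber glass bottle with a white cap, diameter 38 mm, 80 mm high, loose and upright on the bench about 135 mm from the middle of the square dock. To be left standing. Origin: centre of its underside.
There are look-alikes about, which are no part of the job. What is shaped like the square_block but green or red is not meant.

How it is judged:
By the outcome, as a careful person would: the job done as asked, in the order asked, and still so for the second after the job is handed in, with the robot touching nothing.
It also fails if it takes over 115 s, if anything falls off the work surface, if the arm or the gripper's body presses on something with over 40 N, if the wrist force passes 120 N, or if a joint passes its speed limit or range.

## Working session

There is one attempt and no reset: what is moved stays moved. The work goes in short steps, Python scripts to look and compute and a tool call to move; the robot and the scene stay as the last step left them, time stands still between calls to the robot, and variables do not carry over. Pictures are saved under pics/ and viewed, at most 14 in all, crops included, and the job is handed in when it is done.

Besides the shell and the picture viewer there is one more tool, called after ">>>" in YAML: its name, and indented under it one key for each argument. arm_command: Moves the arm, as the interface text tells. Its arguments: {"type":"object","properties":{"xyz":{"type":"array"},"rot":{"type":"array"},"grip":{"type":"number"},"squeeze":{"type":"number"}},"required":["xyz","rot"]}

```bash
mkdir -p pics; cat > h.py <<'E'
import numpy as np,cv2
from bench import r
def snap(c,name):
    m=r.camera_model(c); im=r.camera(c); cv2.imwrite(f'pics/{name}.png',im[:,:,::-1]); return m,im
def world(m,p): T=np.array(m['T']); return T[:3,:3]@np.array(p)+T[:3,3]
def proj(m,P):
    T=np.array(m['T']); p=T[:3,:3].T@(np.array(P)-T[:3,3]); x,y=p[0]/-p[2],-p[1]/-p[2]
    s=1+m['k1']*(x*x+y*y); return np.array([m['fx']*x*s+m['cx'],m['fy']*y*s+m['cy']])
def onplane(m,uv,z):
    "pixels -> world points on plane height z"
    T=np.array(m['T']); K=np.array([[m['fx'],0,m['cx']],[0,m['fy'],m['cy']],[0,0,1]])
    out=[]
    for u,v in np.atleast_2d(uv):
        x,y=(u-m['cx'])/m['fx'],(v-m['cy'])/m['fy']; a,b=x,y
        for _ in range(20): s=1+m['k1']*(a*a+b*b); a,b=x/s,y/s
        d=T[:3,:3]@np.array([a,-b,-1.]); t=(z-T[2,3])/d[2]; out.append(T[:3,3]+t*d)
    return np.array(out)
E
python3 - <<'E'
from h import *
s=r.read_state(); print(s['time'],np.round(s['ee_pos'],4),np.round(s['eef_rot'],4),s['width'])
for c in ['scene','top','wrist']:
    m,im=snap(c,c+'0'); print(c,np.round(np.array(m['T']),3).tolist(),m['fx'],m['k1'])
m=r.camera_model('top')
for l in 'bar round_block square_block long_block carrier bar_tray round_dock square_dock long_dock bottle'.split():
    for d in r.spot_point(l,'top')[:3]: 
        w=world(m,d['at']); print(l,round(d['conf'],2),np.round(w,3),np.round(proj(m,w)))
E
```

```text
0.0 [ 0.2591 -0.5683  0.2218] [ 9.772e-01  2.123e-01 -2.000e-04 -7.000e-04] 0.08699115733258747
scene [[-0.094, -0.722, 0.686, 1.369], [0.996, -0.071, 0.062, 0.082], [0.004, 0.688, 0.725, 0.969], [0.0, 0.0, 0.0, 1.0]] 505.53097909052445 -0.08034252531646374
top [[0.02, 0.987, -0.162, 0.379], [-1.0, 0.022, 0.005, 0.02], [0.008, 0.162, 0.987, 1.282], [0.0, 0.0, 0.0, 1.0]] 441.7222758165044 -0.07006283081029627
wrist [[0.416, 0.872, 0.258, 0.33], [-0.91, 0.399, 0.118, -0.536], [-0.0, -0.284, 0.959, 0.384], [0.0, 0.0, 0.0, 1.0]] 373.7458650852482 -0.020847703757741805
bar 0.69 [ 0.558 -0.201  0.121] [357. 210.]
round_block 0.69 [ 0.561 -0.199  0.081] [354. 211.]
square_block 0.77 [ 0.552 -0.197  0.043] [351. 216.]
square_block 0.68 [ 0.763 -0.353 -0.003] [399. 150.]
square_block 0.62 [ 0.559 -0.203  0.011] [351. 215.]
long_block 0.87 [ 0.556 -0.205  0.011] [351. 216.]
carrier 0.78 [ 0.561 -0.202  0.001] [350. 215.]
bar_tray 0.95 [ 0.511 -0.377 -0.001] [409. 233.]
round_dock 0.59 [ 0.55   0.199 -0.002] [213. 216.]
round_dock 0.43 [0.514 0.394 0.001] [146. 226.]
square_dock 0.93 [ 0.515  0.394 -0.   ] [146. 226.]
long_dock 0.81 [ 0.555 -0.004  0.   ] [283. 216.]
bottle 0.7 [ 0.383  0.384 -0.001] [147. 271.]
```

View pics/top0.png

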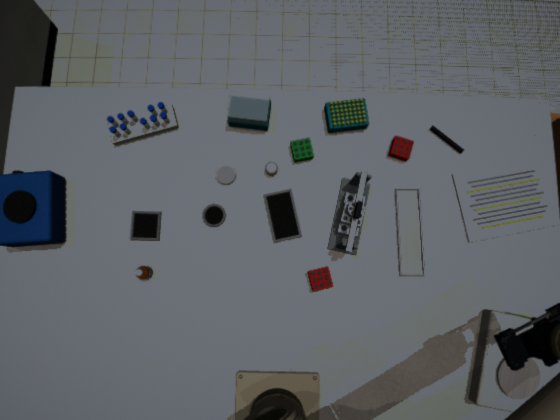

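View pics/scene0.png

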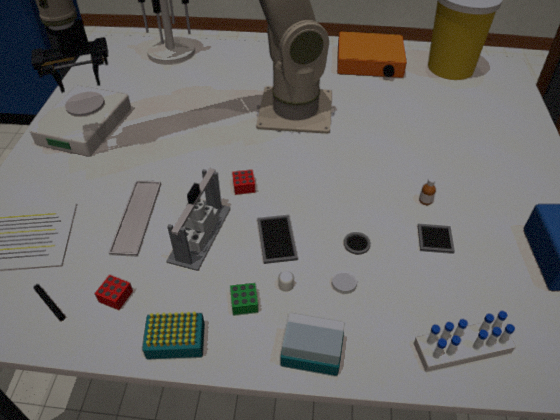

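The top view shows the carrier at (350,215), tray (409,233), long dock (283,216), round dock (213,215), square dock (146,226) and bottle (145,272). The red and green squares are decoys. Next I move above the carrier for a close look with the wrist camera.

>>> arm_command:
  xyz:
    - [0.02,0.025,0.02]
    - [0.05,0.05,0.04]
    - [0.07,0.08,0.06]
    - [0.1,0.11,0.08]
    - [0.12,0.14,0.1]
    - [0.15,0.17,0.12]
    - [0.17,0.2,0.13]
    - [0.19,0.23,0.13]
    - [0.21,0.26,0.13]
    - [0.23,0.29,0.13]
    - [0.25,0.31,0.13]
    - [0.27,0.32,0.13]
    - [0.27,0.32,0.13]
    - [0.27,0.32,0.13]
    - [0.27,0.32,0.13]
    - [0.27,0.32,0.13]
  rot:
    - [0,0,-0.08]
    - [0,0,-0.16]
    - [0,0,-0.24]
    - [0,0,-0.32]
    - [0,0,-0.4]
    - [0,0,-0.48]
    - [0,0,-0.56]
    - [0,0,-0.65]
    - [0,0,-0.65]
    - [0,0,-0.65]
    - [0,0,-0.65]
    - [0,0,-0.65]
    - [0,0,-0.65]
    - [0,0,-0.65]
    - [0,0,-0.65]
    - [0,0,-0.65]

```text
time: 1.98
ee_pos: [0.5285, -0.2499, 0.3527]
eef_rot: [0.994, -0.112, -0.0, 0.0]
ft_force: [-0.1, -0.0, 1.2]
width: 0.0867
grip_force: 0.0
```

```bash
python3 - <<'E'
from h import *
s=r.read_state(); print(s['time'],np.round(s['ee_pos'],4),np.round(s['eef_rot'],4))
m,im=snap('wrist','w1')
cv2.imwrite('pics/w1b.png',cv2.resize(im[:,:,::-1],(800,600),interpolation=cv2.INTER_CUBIC))
for l in 'bar round_block square_block long_block carrier bar_tray long_dock'.split():
    for d in r.spot_point(l,'wrist')[:3]: 
        w=world(m,d['at']); print(l,round(d['conf'],2),np.round(w,4),np.round(proj(m,w)))
E
```

```text
1.9833 [ 0.5285 -0.2499  0.3527] [ 9.937e-01 -1.118e-01 -1.000e-04  3.000e-04]
bar 0.73 [ 0.5685 -0.1958  0.0814] [226. 142.]
bar 0.66 [ 0.5573 -0.1993  0.1158] [227. 155.]
round_block 0.61 [ 0.5695 -0.1957  0.0795] [226. 141.]
square_block 0.89 [ 0.3755 -0.1141  0.0024] [214. 273.]
square_block 0.58 [ 0.5538 -0.1955  0.0422] [233. 150.]
bar_tray 0.58 [ 0.5159 -0.3759 -0.0015] [371. 143.]
long_dock 0.75 [ 5.581e-01  1.000e-04 -3.300e-03] [102. 173.]
```

View pics/w1b.png

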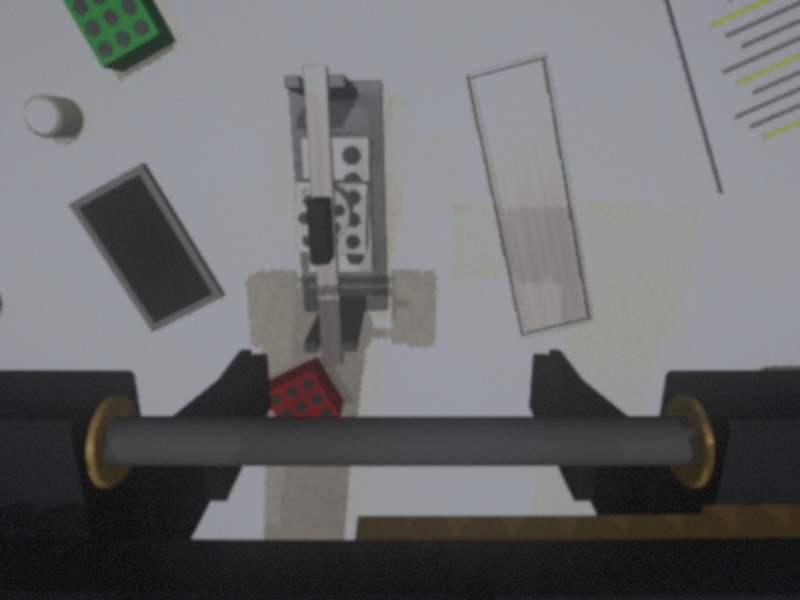

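The wrist view shows the bar from (315,65) to (332,363), with its grip at (320,230). Tray corners are at (468,75), (546,55), (590,318) and (524,334); long dock corners are at (70,206), (145,164), (223,295) and (153,328).

```bash
cat >> h.py <<'E'
def rectinfo(P):
    c,sz,a=cv2.minAreaRect((P[:,:2]*1000).astype(np.float32)); c=P[:,:2].mean(0)
    if sz[0]<sz[1]: a+=90; sz=sz[::-1]
    return np.round(c,4),np.round(sz,1),round(((a+90)%180)-90,1)
E
python3 - <<'E'
from h import *
m=r.camera_model('wrist'); k=.7
o=lambda p,z: onplane(m,np.array(p)*k,z)
def line(p,z):
    P=o(p,z); d=P[0]-P[1]; print('c',np.round(P.mean(0),4),'len',np.linalg.norm(d).round(4),'yaw',np.degrees(np.arctan2(d[1],d[0])).round(1))
line([(315,65),(332,363)],.1275)
line([(319,199),(321,263)],.1575)
print('tray',rectinfo(o([(468,75),(546,55),(590,318),(524,334)],.010)))
print('long',rectinfo(o([(70,206),(145,164),(223,295),(153,328)],.009)))
print('carr',rectinfo(o([(291,83),(381,82),(388,308),(303,310)],.008)))
E
```

```text
c [ 0.557  -0.1989  0.1275] len 0.2174 yaw -11.7
c [ 0.5573 -0.2003  0.1575] len 0.0435 yaw -13.3
tray (array([ 0.5183, -0.3762]), array([252.2,  69.8]), 1.9)
long (array([ 0.5563, -0.0062]), array([140.4,  86. ]), 13.8)
carr (array([ 0.5597, -0.1995]), array([212.2,  84.9]), -11.4)
```

>>> arm_command:
  xyz:
    - [0.01,0.02,-0.03]
    - [0.02,0.04,-0.065]
    - [0.0285,0.0505,-0.1]
    - [0.0285,0.0505,-0.135]
    - [0.0285,0.0505,-0.165]
    - [0.0285,0.0505,-0.19]
    - [0.0285,0.0505,-0.21]
    - [0.0285,0.0505,-0.2215]
    - [0.0285,0.0505,-0.2215]
    - [0.0285,0.0505,-0.2215]
    - [0.0285,0.0505,-0.2215]
  rot:
    - [0,0,0.017]
    - [0,0,0.017]
    - [0,0,0.017]
    - [0,0,0.017]
    - [0,0,0.017]
    - [0,0,0.017]
    - [0,0,0.017]
    - [0,0,0.017]
    - [0,0,0.017]
    - [0,0,0.017]
    - [0,0,0.017]

```text
time: 3.3
ee_pos: [0.5587, -0.1985, 0.1327]
eef_rot: [0.995, -0.102, 0.001, 0.0]
ft_force: [-0.0, -0.7, 0.9]
width: 0.0871
grip_force: 0.0
```

>>> arm_command:
  xyz:
    - [0,0,0]
    - [0,0,0]
    - [0,0,0]
    - [0,0,0]
    - [0,0,0]
    - [0,0,0]
    - [0,0,0]
    - [0,0,0]
  rot:
    - [0,0,0]
    - [0,0,0]
    - [0,0,0]
    - [0,0,0]
    - [0,0,0]
    - [0,0,0]
    - [0,0,0]
    - [0,0,0]
  grip: 0.1
  squeeze: 25

```text
time: 3.97
ee_pos: [0.5578, -0.1982, 0.1311]
eef_rot: [0.995, -0.102, -0.0, 0.0]
ft_force: [-0.2, -0.6, 0.2]
width: 0.042
grip_force: 0.0
```

>>> arm_command:
  xyz:
    - [0,0,0]
    - [0,0,0]
    - [0,0,0]
    - [0,0,0]
    - [0,0,0]
    - [0,0,0]
    - [0,0,0]
    - [0,0,0]
    - [0,0,0]
  rot:
    - [0,0,0]
    - [0,0,0]
    - [0,0,0]
    - [0,0,0]
    - [0,0,0]
    - [0,0,0]
    - [0,0,0]
    - [0,0,0]
    - [0,0,0]
  grip: 0
  squeeze: 25

```text
time: 4.72
ee_pos: [0.5578, -0.1983, 0.1311]
eef_rot: [0.995, -0.102, -0.0, 0.0]
ft_force: [0.3, 0.7, 0.1]
width: 0.0141
grip_force: 25.0
```

>>> arm_command:
  xyz:
    - [0,0,0.01]
    - [0,0,0.025]
    - [0,0,0.045]
    - [0,0,0.06]
    - [-0.005,-0.015,0.06]
    - [-0.01,-0.04,0.06]
    - [-0.018,-0.07,0.06]
    - [-0.025,-0.1,0.06]
    - [-0.032,-0.13,0.055]
    - [-0.037,-0.155,0.04]
    - [-0.041,-0.172,0.02]
    - [-0.041,-0.178,-0.01]
    - [-0.041,-0.178,-0.04]
    - [-0.041,-0.178,-0.065]
    - [-0.041,-0.178,-0.08]
    - [-0.041,-0.178,-0.09]
    - [-0.041,-0.178,-0.095]
    - [-0.041,-0.178,-0.095]
    - [-0.041,-0.178,-0.095]
    - [-0.041,-0.178,-0.095]
  rot:
    - [0,0,0]
    - [0,0,0]
    - [0,0,0]
    - [0,0,0]
    - [0,0,0]
    - [0,0,0.04]
    - [0,0,0.08]
    - [0,0,0.12]
    - [0,0,0.16]
    - [0,0,0.2]
    - [0,0,0.237]
    - [0,0,0.237]
    - [0,0,0.237]
    - [0,0,0.237]
    - [0,0,0.237]
    - [0,0,0.237]
    - [0,0,0.237]
    - [0,0,0.237]
    - [0,0,0.237]
    - [0,0,0.237]

```text
time: 6.38
ee_pos: [0.5176, -0.3767, 0.0376]
eef_rot: [1.0, 0.016, 0.001, 0.001]
ft_force: [-0.9, 0.4, -1.1]
width: 0.0133
grip_force: 25.0
```

```bash
python3 - <<'E'
from h import *
m,im=snap('wrist','w2'); cv2.imwrite('pics/w2b.png',cv2.resize(im[:,:,::-1],(800,600)))
print(r.read_state()['width'])
E
```

```text
0.013985233932082723
```

View pics/w2b.png

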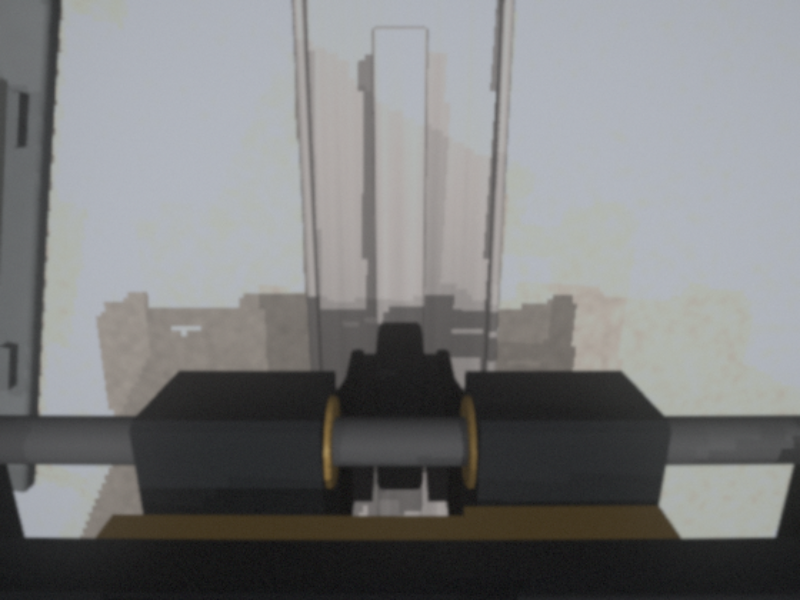

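The bar (edges at 373–428) sits centred between the tray walls (300 and 505) and parallel to them, so I lower it.

>>> arm_command:
  xyz:
    - [0,0,-0.006]
    - [0,0,-0.011]
    - [0,0,-0.015]
    - [0,0,-0.017]
    - [0,0,-0.018]
    - [0,0,-0.019]
    - [0,0,-0.0195]
    - [0,0,-0.0195]
    - [0,0,-0.0195]
  rot:
    - [0,0,0]
    - [0,0,0]
    - [0,0,0]
    - [0,0,0]
    - [0,0,0]
    - [0,0,0]
    - [0,0,0]
    - [0,0,0]
    - [0,0,0]

```text
time: 7.18
ee_pos: [0.5169, -0.3763, 0.0176]
eef_rot: [1.0, 0.016, 0.0, 0.0]
ft_force: [-4.1, 1.3, 6.6]
width: 0.0137
grip_force: 25.0
```

>>> arm_command:
  xyz:
    - [0,0,0]
    - [0,0,0]
    - [0,0,0]
    - [0,0,0]
    - [0,0,0]
    - [0,0,0.015]
    - [0,0,0.04]
    - [0,0,0.075]
    - [0.005,0.02,0.11]
    - [0.015,0.05,0.14]
    - [0.022,0.08,0.17]
    - [0.03,0.11,0.2]
    - [0.03,0.14,0.22]
    - [0.03,0.16,0.22]
    - [0.03,0.17,0.22]
    - [0.03,0.175,0.22]
    - [0.03,0.175,0.22]
    - [0.03,0.175,0.22]
  rot:
    - [0,0,0]
    - [0,0,0]
    - [0,0,0]
    - [0,0,0]
    - [0,0,0]
    - [0,0,0]
    - [0,0,0]
    - [0,0,0]
    - [0,0,-0.04]
    - [0,0,-0.08]
    - [0,0,-0.12]
    - [0,0,-0.16]
    - [0,0,-0.2]
    - [0,0,-0.237]
    - [0,0,-0.237]
    - [0,0,-0.237]
    - [0,0,-0.237]
    - [0,0,-0.237]
  grip: 1

```text
time: 8.68
ee_pos: [0.546, -0.2028, 0.2354]
eef_rot: [0.995, -0.103, -0.001, 0.0]
ft_force: [0.0, -0.6, 0.5]
width: 0.0867
grip_force: 0.0
```

```bash
python3 - <<'E'
from h import *
s=r.read_state(); print(s['time'],s['ee_pos'],s['width'])
m,im=snap('wrist','w3'); cv2.imwrite('pics/w3b.png',cv2.resize(im[:,:,::-1],(800,600)))
for l in 'bar round_block square_block long_block carrier long_dock'.split():
    for d in r.spot_point(l,'wrist')[:3]: 
        w=world(m,d['at']); print(l,round(d['conf'],2),np.round(w,4),np.round(proj(m,w)/.7))
E
```

```text
8.6833 [ 0.54603841 -0.20277268  0.23540469] 0.08668014511450964
bar 0.78 [ 0.5187 -0.3772  0.0017] [634. 233.]
round_block 0.84 [ 0.565  -0.2005  0.0818] [389. 241.]
square_block 0.87 [ 0.3764 -0.116  -0.0015] [340. 455.]
long_dock 0.56 [ 0.5556 -0.001  -0.0024] [143. 284.]
long_dock 0.26 [ 0.5676 -0.1955  0.0799] [380. 237.]
```

View pics/w3b.png

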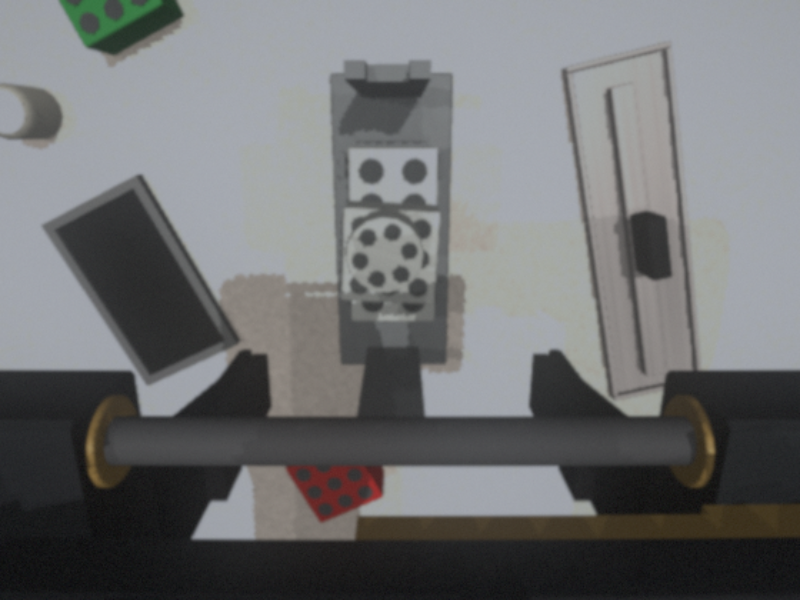

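The bar lies in the tray, grip up. The round block's hole ring is centred at (384,256). The square block's far edge runs (343,208)–(440,207), and the long block's corners are about (348,148), (438,148) and (352,320), (434,320).

```bash
python3 - <<'E'
from h import *
m=r.camera_model('wrist'); k=.7
o=lambda p,z: onplane(m,np.array(p)*k,z)
h=o([(367,238),(392,232),(409,251),(401,274),(377,278),(360,261)],.116)
print('round',h.mean(0),np.linalg.norm(h-h.mean(0),axis=1))
P=o([(343,208),(440,207)],.08); print('sq',P, np.degrees(np.arctan2(*(P[0]-P[1])[[1,0]]))-90, P.mean(0)-.029*np.array([np.cos(-.2),np.sin(-.2),0]))
print('lb',rectinfo(o([(348,148),(438,148),(434,320),(352,320)],.044)))
print('ldock',rectinfo(o([(43,225),(141,175),(239,343),(149,385)],.009)))
print('barYaw',o([(622,86),(658,372)],.014))
E
```

```text
round [ 0.56428839 -0.19705306  0.116     ] [0.01339799 0.01363506 0.01357029 0.01355599 0.01304321 0.01350956]
sq [[ 0.59014088 -0.17657872  0.08      ]
 [ 0.57896503 -0.2330856   0.08      ]] -11.18749657602109 [ 0.55613103 -0.19907075  0.08      ]
lb (array([ 0.5601, -0.2002]), array([116.8,  57.7]), -11.9)
ldock (array([ 0.5565, -0.0058]), array([143.5,  85.8]), 13.7)
barYaw [[ 0.62516724 -0.37227803  0.014     ]
 [ 0.40750236 -0.3814146   0.014     ]]
```

>>> arm_command:
  xyz:
    - [0.005,0.001,-0.025]
    - [0.01,0.002,-0.055]
    - [0.0175,0.0035,-0.085]
    - [0.0175,0.0035,-0.11]
    - [0.0175,0.0035,-0.13]
    - [0.0175,0.0035,-0.142]
    - [0.0175,0.0035,-0.149]
    - [0.0175,0.0035,-0.1515]
    - [0.0175,0.0035,-0.1515]
    - [0.0175,0.0035,-0.1515]
  rot:
    - [0,0,0]
    - [0,0,0]
    - [0,0,0]
    - [0,0,0]
    - [0,0,0]
    - [0,0,0]
    - [0,0,0]
    - [0,0,0]
    - [0,0,0]
    - [0,0,0]

```text
time: 9.87
ee_pos: [0.565, -0.198, 0.0863]
eef_rot: [0.995, -0.102, 0.001, 0.0]
ft_force: [0.6, -0.3, 0.2]
width: 0.0869
grip_force: 0.0
```

>>> arm_command:
  xyz:
    - [0,0,0]
    - [0,0,0]
    - [0,0,0]
    - [0,0,0]
    - [0,0,0]
    - [0,0,0]
    - [0,0,0]
    - [0,0,0]
    - [0,0,0]
    - [0,0,0]
    - [0,0,0]
  rot:
    - [0,0,0]
    - [0,0,0]
    - [0,0,0]
    - [0,0,0]
    - [0,0,0]
    - [0,0,0]
    - [0,0,0]
    - [0,0,0]
    - [0,0,0]
    - [0,0,0]
    - [0,0,0]
  grip: 0.3
  squeeze: 20

```text
time: 10.78
ee_pos: [0.5643, -0.1977, 0.0851]
eef_rot: [0.995, -0.102, -0.0, 0.0]
ft_force: [0.7, 0.3, 1.0]
width: 0.0417
grip_force: 20.0
```

>>> arm_command:
  xyz:
    - [0,0,0.01]
    - [0,0,0.03]
    - [0,0,0.06]
    - [0,0.01,0.09]
    - [-0.01,0.03,0.12]
    - [-0.02,0.06,0.15]
    - [-0.03,0.09,0.18]
    - [-0.04,0.125,0.2]
    - [-0.05,0.16,0.2]
    - [-0.06,0.195,0.2]
    - [-0.07,0.23,0.2]
    - [-0.08,0.265,0.2]
    - [-0.09,0.3,0.2]
    - [-0.095,0.335,0.2]
    - [-0.095,0.365,0.2]
    - [-0.095,0.385,0.2]
    - [-0.095,0.396,0.2]
    - [-0.095,0.4,0.2]
    - [-0.095,0.4,0.2]
    - [-0.095,0.4,0.2]
  rot:
    - [0,0,0]
    - [0,0,0]
    - [0,0,0]
    - [0,0,0]
    - [0,0,0.02]
    - [0,0,0.05]
    - [0,0,0.08]
    - [0,0,0.11]
    - [0,0,0.14]
    - [0,0,0.17]
    - [0,0,0.2]
    - [0,0,0.2]
    - [0,0,0.2]
    - [0,0,0.2]
    - [0,0,0.2]
    - [0,0,0.2]
    - [0,0,0.2]
    - [0,0,0.2]
    - [0,0,0.2]
    - [0,0,0.2]

```text
time: 12.45
ee_pos: [0.4695, 0.2015, 0.2853]
eef_rot: [1.0, -0.003, 0.0, 0.0]
ft_force: [-0.0, -0.4, -1.1]
width: 0.0416
grip_force: 20.0
```

```bash
python3 - <<'E'
from h import *
s=r.read_state(); print(s['time'],s['ee_pos'],s['width'])
m,im=snap('wrist','w4'); cv2.imwrite('pics/w4b.png',cv2.resize(im[:,:,::-1],(800,600)))
for l in 'round_block round_dock square_dock long_dock bottle'.split():
    for d in r.spot_point(l,'wrist')[:3]: 
        w=world(m,d['at']); print(l,round(d['conf'],2),np.round(w,4),np.round(proj(m,w)/.7))
E
```

```text
12.45 [0.46945663 0.20146513 0.28528107] 0.041551201147881
round_block 0.69 [0.4748 0.2012 0.281 ] [400. 361.]
round_dock 0.96 [ 0.5547  0.196  -0.0015] [405. 128.]
square_dock 0.97 [ 0.5153  0.3944 -0.0025] [166. 179.]
square_dock 0.24 [0.4732 0.2031 0.2823] [395. 367.]
long_dock 0.63 [ 0.5598 -0.0017 -0.0034] [650. 120.]
bottle 0.72 [ 0.3776  0.3828 -0.0049] [199. 334.]
bottle 0.65 [0.5566 0.1942 0.0007] [407. 125.]
```

View pics/w4b.png

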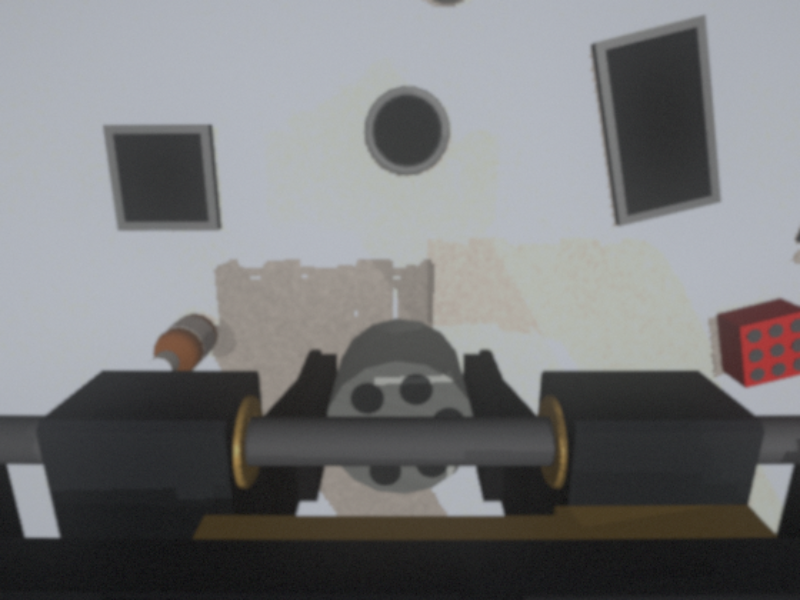

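The block is held. The round dock's rim is centred at (407,130); the square dock's corners are (104,125), (213,125), (220,228) and (119,230). The long dock's corners are (592,44), (705,16), (720,202) and (617,224).

```bash
python3 - <<'E'
from h import *
m=r.camera_model('wrist'); k=.7
o=lambda p,z: onplane(m,np.array(p)*k,z)
P=o([(364,130),(450,130),(407,86),(407,174)],.009); print('round',P[:,:2],P.mean(0))
print('sq',rectinfo(o([(104,125),(213,125),(220,228),(119,230)],.009)))
print('ldock',rectinfo(o([(592,44),(705,16),(720,202),(617,224)],.009)))
E
```

```text
round [[0.55289408 0.22877456]
 [0.55252832 0.16116396]
 [0.5852095  0.19491453]
 [0.51879549 0.19503789]] [0.55235684 0.19497274 0.009     ]
sq (array([0.5169, 0.3913]), array([86.4, 83.4]), 89.3)
ldock (array([ 0.5556, -0.0037]), array([143.2,  86. ]), 13.4)
```

>>> arm_command:
  xyz:
    - [0.02,-0.002,-0.01]
    - [0.045,-0.004,-0.03]
    - [0.07,-0.0055,-0.055]
    - [0.083,-0.0055,-0.085]
    - [0.083,-0.0055,-0.12]
    - [0.083,-0.0055,-0.155]
    - [0.083,-0.0055,-0.19]
    - [0.083,-0.0055,-0.22]
    - [0.083,-0.0055,-0.24]
    - [0.083,-0.0055,-0.25]
    - [0.083,-0.0055,-0.253]
    - [0.083,-0.0055,-0.253]
    - [0.083,-0.0055,-0.253]
  rot:
    - [0,0,0]
    - [0,0,0]
    - [0,0,0]
    - [0,0,0]
    - [0,0,0]
    - [0,0,0]
    - [0,0,0]
    - [0,0,0]
    - [0,0,0]
    - [0,0,0]
    - [0,0,0]
    - [0,0,0]
    - [0,0,0]

```text
time: 13.83
ee_pos: [0.5533, 0.1971, 0.0336]
eef_rot: [1.0, -0.003, 0.001, -0.0]
ft_force: [0.8, -0.0, -0.5]
width: 0.0417
grip_force: 20.0
```

```bash
python3 - <<'E'
from h import *
s=r.read_state(); print(s['time'],s['ee_pos'],s['ft_force'])
m,im=snap('wrist','w5'); cv2.imwrite('pics/w5b.png',cv2.resize(im[150:,100:460,::-1],(800,600)))
E
```

```text
13.8333 [0.5532711  0.19714569 0.03355461] [ 0.84325723 -0.03770473 -0.5198523 ]
```

View pics/w5b.png

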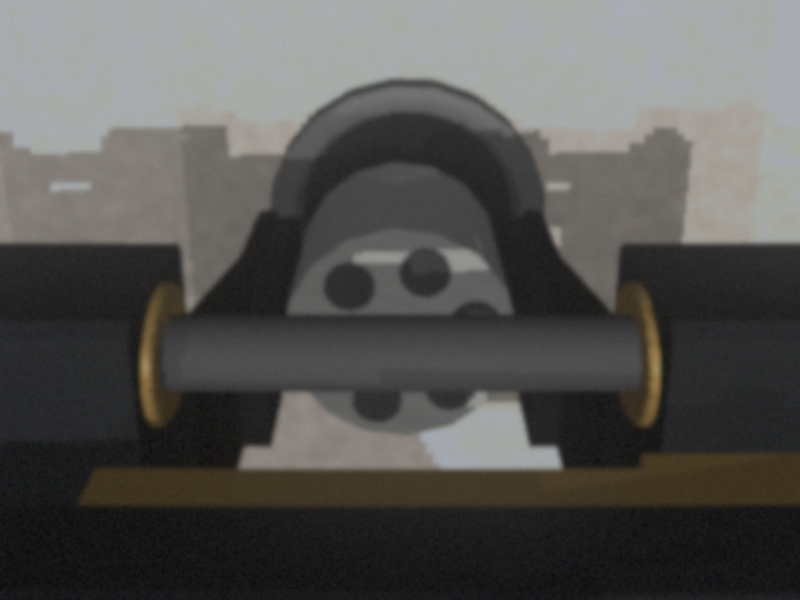

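```bash
python3 - <<'E'
from h import *
m=r.camera_model('wrist')
print(onplane(m,[(100+u*.45,150+v*.45) for u,v in [(408,78),(408,114)]],.009), onplane(m,[(100+u*.45,150+v*.45) for u,v in [(273,205),(545,205)]],.009), onplane(m,[(100+401*.45,150+v*.45) for v in (230,433)],.0645),r.read_state()['ee_pos'])
E
```

```text
[[0.58752002 0.19509616 0.009     ]
 [0.57888861 0.19511166 0.009     ]] [[0.55621437 0.22777963 0.009     ]
 [0.55588486 0.16202541 0.009     ]] [[0.57375245 0.1969098  0.0645    ]
 [0.53287309 0.19707867 0.0645    ]] [0.55341385 0.19721196 0.03376596]
```

The round dock's rim spans 273–545 in the crop and the block's centre is about 2 mm to its left, so I shift y by −2 mm and lower.

>>> arm_command:
  xyz:
    - [0,-0.002,-0.005]
    - [0,-0.002,-0.01]
    - [0,-0.002,-0.015]
    - [0,-0.002,-0.018]
    - [0,-0.002,-0.02]
    - [0,-0.002,-0.0215]
    - [0,-0.002,-0.0225]
    - [0,-0.002,-0.0225]
    - [0,-0.002,-0.0225]
  rot:
    - [0,0,0]
    - [0,0,0]
    - [0,0,0]
    - [0,0,0]
    - [0,0,0]
    - [0,0,0]
    - [0,0,0]
    - [0,0,0]
    - [0,0,0]

```text
time: 14.63
ee_pos: [0.5524, 0.1949, 0.0097]
eef_rot: [1.0, -0.003, 0.0, -0.0]
ft_force: [0.3, 0.5, -0.7]
width: 0.0414
grip_force: 20.0
```

>>> arm_command:
  xyz:
    - [0,0,-0.0004]
    - [0,0,-0.0008]
    - [0,0,-0.0008]
    - [0,0,-0.0008]
  rot:
    - [0,0,0]
    - [0,0,0]
    - [0,0,0]
    - [0,0,0]

```text
time: 14.97
ee_pos: [0.5525, 0.1949, 0.0094]
eef_rot: [1.0, -0.003, 0.0, 0.0]
ft_force: [-2.2, -1.6, 5.3]
width: 0.0413
grip_force: 23.1
```

>>> arm_command:
  xyz:
    - [0,0,0]
    - [0,0,0]
    - [0,0,0]
    - [0,0,0.003]
    - [0,0,0.015]
    - [0,0,0.04]
    - [0,0,0.075]
    - [0,-0.01,0.11]
    - [0,-0.03,0.145]
    - [0,-0.06,0.175]
    - [0,-0.09,0.2]
    - [0,-0.125,0.226]
    - [0,-0.165,0.226]
    - [0,-0.205,0.226]
    - [0,-0.245,0.226]
    - [0,-0.285,0.226]
    - [-0.005,-0.325,0.226]
    - [-0.0065,-0.36,0.226]
    - [-0.0065,-0.385,0.226]
    - [-0.0065,-0.396,0.226]
  rot:
    - [0,0,0]
    - [0,0,0]
    - [0,0,0]
    - [0,0,0]
    - [0,0,0]
    - [0,0,0]
    - [0,0,0]
    - [0,0,0]
    - [0,0,0]
    - [0,0,-0.02]
    - [0,0,-0.04]
    - [0,0,-0.06]
    - [0,0,-0.08]
    - [0,0,-0.1]
    - [0,0,-0.12]
    - [0,0,-0.14]
    - [0,0,-0.16]
    - [0,0,-0.18]
    - [0,0,-0.195]
    - [0,0,-0.195]
  grip: 1

```text
time: 16.63
ee_pos: [0.5445, -0.206, 0.2352]
eef_rot: [0.995, -0.103, -0.0, 0.001]
ft_force: [-0.3, -0.1, 0.5]
width: 0.0873
grip_force: 0.0
```

>>> arm_command:
  xyz:
    - [0,0,0]
    - [0,0,0]
    - [0,0,0]
  rot:
    - [0,0,0]
    - [0,0,0]
    - [0,0,0]

```text
time: 16.88
ee_pos: [0.5463, -0.1987, 0.2351]
eef_rot: [0.995, -0.098, 0.0, -0.0]
ft_force: [-0.4, 0.1, -0.3]
width: 0.0873
grip_force: 0.0
```

```bash
python3 - <<'E'
from h import *
s=r.read_state(); print(s['time'],s['ee_pos'],s['width'])
m,im=snap('wrist','w6'); cv2.imwrite('pics/w6b.png',cv2.resize(im[:,:,::-1],(800,600)))
for l in 'square_block long_block'.split():
    for d in r.spot_point(l,'wrist')[:3]: 
        w=world(m,d['at']); print(l,round(d['conf'],2),np.round(w,4),np.round(proj(m,w)/.7))
snap('top','t6')
m=r.camera_model('top')
for d in r.spot_point('round_block','top'): print(d['conf'],world(m,d['at']))
E
```

```text
16.8833 [ 0.54628597 -0.19865183  0.23508483] 0.0873359929516998
square_block 0.86 [ 0.5547 -0.201   0.0399] [401. 243.]
square_block 0.76 [ 0.376  -0.1141  0.0016] [341. 457.]
0.67 [0.55420186 0.1917702  0.00587932]
```

View pics/w6b.png

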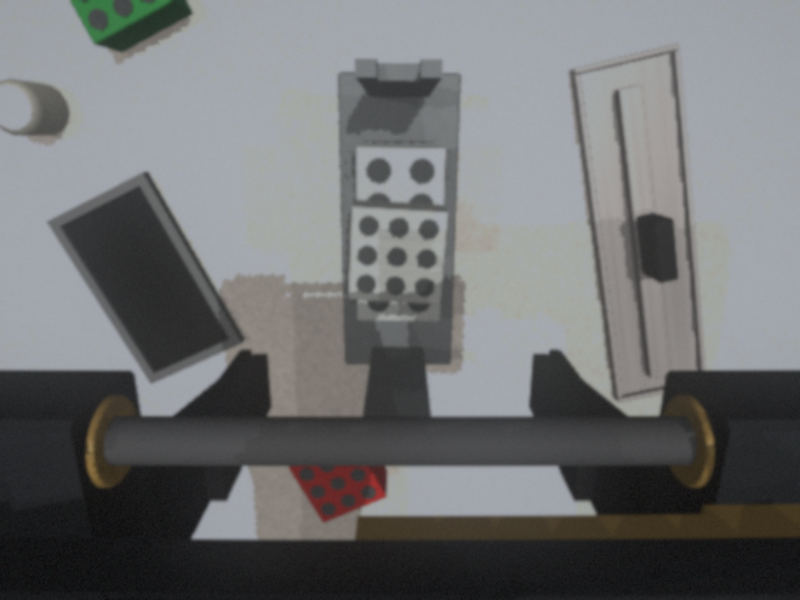

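The square block's nine holes are visible, centred at (397,257). Its top edge slopes slightly relative to the carrier.

```bash
python3 - <<'E'
from h import *
m=r.camera_model('wrist'); k=.7
o=lambda p,z: onplane(m,np.array(p)*k,z)
h=o([(369,226),(398,228),(428,229),(367,255),(397,257),(427,258),(365,284),(395,286),(424,287)],.08)
d=h[:3].mean(0)-h[6:].mean(0); e=h[[0,3,6]].mean(0)-h[[2,5,8]].mean(0)
print(h.mean(0),np.degrees(np.arctan2(d[1],d[0])),np.degrees(np.arctan2(-e[0],e[1])))
print('lb',rectinfo(o([(357,147),(446,149),(440,321),(357,319)],.044)))
q=r.read_state()['eef_rot']; print(np.degrees(2*np.arctan2(q[1],q[0])))
E
```

```text
[ 0.55427229 -0.19998184  0.08      ] -14.964853954948623 -14.309304449817333
lb (array([ 0.5589, -0.203 ]), array([116.3,  58.1]), -12.6)
-11.369011647335155
```

>>> arm_command:
  xyz:
    - [0.004,0,-0.025]
    - [0.0085,-0.0015,-0.055]
    - [0.0085,-0.0015,-0.09]
    - [0.0085,-0.0015,-0.125]
    - [0.0085,-0.0015,-0.15]
    - [0.0085,-0.0015,-0.168]
    - [0.0085,-0.0015,-0.177]
    - [0.0085,-0.0015,-0.18]
    - [0.0085,-0.0015,-0.18]
    - [0.0085,-0.0015,-0.18]
    - [0.0085,-0.0015,-0.18]
  rot:
    - [0,0,-0.055]
    - [0,0,-0.055]
    - [0,0,-0.055]
    - [0,0,-0.055]
    - [0,0,-0.055]
    - [0,0,-0.055]
    - [0,0,-0.055]
    - [0,0,-0.055]
    - [0,0,-0.055]
    - [0,0,-0.055]
    - [0,0,-0.055]

```text
time: 18.05
ee_pos: [0.5553, -0.2029, 0.0563]
eef_rot: [0.992, -0.127, 0.001, 0.0]
ft_force: [0.0, -0.2, -0.4]
width: 0.0873
grip_force: 0.0
```

>>> arm_command:
  xyz:
    - [0,0,0]
    - [0,0,0]
    - [0,0,0]
    - [0,0,0]
    - [0,0,0]
    - [0,0,0]
    - [0,0,0]
    - [0,0,0]
  rot:
    - [0,0,0]
    - [0,0,0]
    - [0,0,0]
    - [0,0,0]
    - [0,0,0]
    - [0,0,0]
    - [0,0,0]
    - [0,0,0]
  grip: 0.5
  squeeze: 25

```text
time: 18.72
ee_pos: [0.5546, -0.2023, 0.055]
eef_rot: [0.992, -0.127, 0.0, -0.0]
ft_force: [0.6, 3.4, 2.4]
width: 0.058
grip_force: 25.0
```

>>> arm_command:
  xyz:
    - [0,0,0.01]
    - [0,0,0.03]
    - [0,0,0.06]
    - [0,0.01,0.09]
    - [0,0.03,0.12]
    - [0,0.055,0.15]
    - [0,0.085,0.175]
    - [0,0.12,0.195]
    - [0,0.155,0.195]
    - [0,0.19,0.195]
    - [-0.01,0.225,0.195]
    - [-0.02,0.26,0.195]
    - [-0.03,0.295,0.195]
    - [-0.04,0.33,0.195]
    - [-0.05,0.365,0.195]
    - [-0.06,0.4,0.195]
    - [-0.07,0.435,0.195]
    - [-0.08,0.47,0.195]
    - [-0.09,0.505,0.195]
    - [-0.1,0.54,0.195]
  rot:
    - [0,0,0]
    - [0,0,0]
    - [0,0,0]
    - [0,0,0]
    - [0,0,0.02]
    - [0,0,0.04]
    - [0,0,0.06]
    - [0,0,0.08]
    - [0,0,0.1]
    - [0,0,0.12]
    - [0,0,0.14]
    - [0,0,0.16]
    - [0,0,0.18]
    - [0,0,0.2]
    - [0,0,0.22]
    - [0,0,0.24]
    - [0,0,0.25]
    - [0,0,0.25]
    - [0,0,0.25]
    - [0,0,0.25]

```text
time: 20.38
ee_pos: [0.4537, 0.338, 0.2501]
eef_rot: [1.0, -0.003, 0.0, 0.001]
ft_force: [1.1, -0.3, -3.5]
width: 0.0576
grip_force: 25.0
```

>>> arm_command:
  xyz:
    - [-0.003,0.025,0]
    - [-0.005,0.043,0]
    - [-0.005,0.052,0]
    - [-0.005,0.052,0]
    - [-0.005,0.052,0]
    - [-0.005,0.052,0]
  rot:
    - [0,0,0]
    - [0,0,0]
    - [0,0,0]
    - [0,0,0]
    - [0,0,0]
    - [0,0,0]

```text
time: 20.88
ee_pos: [0.4502, 0.3876, 0.2497]
eef_rot: [1.0, -0.004, 0.0, 0.001]
ft_force: [1.5, -1.1, -2.6]
width: 0.058
grip_force: 25.0
```

```bash
python3 - <<'E'
from h import *
s=r.read_state(); q=s['eef_rot'];print(s['time'],s['ee_pos'],s['width'],np.degrees(2*np.arctan2(q[1],q[0])))
m,im=snap('wrist','w7'); cv2.imwrite('pics/w7b.png',cv2.resize(im[:,:,::-1],(800,600)))
for l in 'square_block square_dock bottle round_block round_dock'.split():
    for d in r.spot_point(l,'wrist')[:3]: 
        w=world(m,d['at']); print(l,round(d['conf'],2),np.round(w,4),np.round(proj(m,w)/.7))
E
```

```text
20.8833 [0.45022271 0.38758249 0.24971009] 0.058036472550023296 -0.41364857031776603
square_block 0.84 [0.4508 0.3864 0.2381] [403. 365.]
square_dock 0.79 [ 0.515   0.3947 -0.0014] [389. 155.]
round_block 0.89 [0.5582 0.1949 0.0039] [664.  93.]
round_block 0.29 [0.5158 0.3919 0.0014] [392. 154.]
```

View pics/w7b.png

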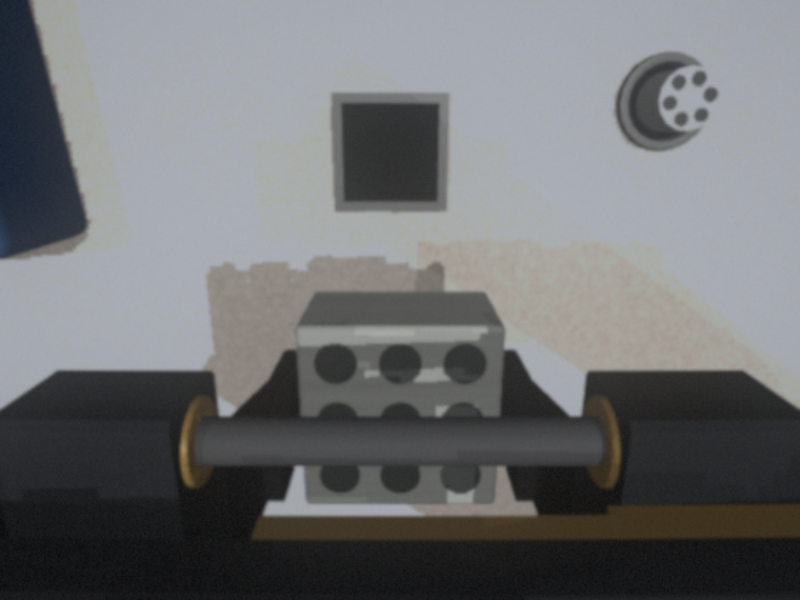

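The square dock's corners are (331,93), (449,93), (447,211) and (334,211), and the block is held square to the fingers. The round block is seated in its dock at (665,100).

```bash
python3 - <<'E'
from h import *
m=r.camera_model('wrist'); k=.7
o=lambda p,z: onplane(m,np.array(p)*k,z)
P=o([(331,93),(449,93),(447,211),(334,211)],.009)
print('sq',P[:,:2],rectinfo(P))
h=o([(336,363),(401,363),(466,363),(340,475),(401,475),(461,475)],.2747); print('held',h.mean(0),r.read_state()['ee_pos'])
E
```

```text
sq [[0.55808284 0.43648998]
 [0.55761213 0.35267119]
 [0.47390391 0.35252921]
 [0.47439682 0.43761248]] (array([0.516 , 0.3948]), array([85.1, 83.7]), 89.7)
held [0.44904264 0.38842954 0.2747    ] [0.44966653 0.38869823 0.24991021]
```

>>> arm_command:
  xyz:
    - [0.015,0.002,-0.01]
    - [0.035,0.004,-0.03]
    - [0.055,0.006,-0.055]
    - [0.0665,0.006,-0.085]
    - [0.0665,0.006,-0.12]
    - [0.0665,0.006,-0.155]
    - [0.0665,0.006,-0.185]
    - [0.0665,0.006,-0.2]
    - [0.0665,0.006,-0.21]
    - [0.0665,0.006,-0.215]
    - [0.0665,0.006,-0.215]
    - [0.0665,0.006,-0.215]
  rot:
    - [0,0,0]
    - [0,0,0]
    - [0,0,0]
    - [0,0,0]
    - [0,0,0]
    - [0,0,0]
    - [0,0,0]
    - [0,0,0]
    - [0,0,0]
    - [0,0,0]
    - [0,0,0]
    - [0,0,0]

```text
time: 22.18
ee_pos: [0.5164, 0.3958, 0.036]
eef_rot: [1.0, -0.003, 0.001, -0.0]
ft_force: [-0.2, -1.2, -3.2]
width: 0.0579
grip_force: 25.0
```

>>> arm_command:
  xyz:
    - [0,0,-0.005]
    - [0,0,-0.01]
    - [0,0,-0.014]
    - [0,0,-0.017]
    - [0,0,-0.0185]
    - [0,0,-0.0195]
    - [0,0,-0.0195]
    - [0,0,-0.0195]
  rot:
    - [0,0,0]
    - [0,0,0]
    - [0,0,0]
    - [0,0,0]
    - [0,0,0]
    - [0,0,0]
    - [0,0,0]
    - [0,0,0]

```text
time: 22.85
ee_pos: [0.5159, 0.3955, 0.0154]
eef_rot: [1.0, -0.003, 0.0, -0.0]
ft_force: [-0.6, 0.8, -2.7]
width: 0.058
grip_force: 25.0
```

>>> arm_command:
  xyz:
    - [0,0,-0.0004]
    - [0,0,-0.0008]
    - [0,0,-0.001]
    - [0,0,-0.001]
  rot:
    - [0,0,0]
    - [0,0,0]
    - [0,0,0]
    - [0,0,0]

```text
time: 23.18
ee_pos: [0.5159, 0.3954, 0.015]
eef_rot: [1.0, -0.003, 0.0, -0.0]
ft_force: [-2.2, -2.7, 5.0]
width: 0.0577
grip_force: 25.0
```

>>> arm_command:
  xyz:
    - [0,0,0]
    - [0,0,0]
    - [0,0,0]
    - [0,0,0.003]
    - [0,0,0.015]
    - [0,0,0.04]
    - [0,0,0.075]
    - [0,-0.01,0.11]
    - [0,-0.03,0.145]
    - [0,-0.06,0.175]
    - [0.005,-0.09,0.2]
    - [0.01,-0.125,0.22]
    - [0.015,-0.165,0.22]
    - [0.02,-0.205,0.22]
    - [0.025,-0.245,0.22]
    - [0.03,-0.285,0.22]
    - [0.03,-0.325,0.22]
    - [0.03,-0.365,0.22]
    - [0.03,-0.405,0.22]
    - [0.03,-0.445,0.22]
  rot:
    - [0,0,0]
    - [0,0,0]
    - [0,0,0]
    - [0,0,0]
    - [0,0,0]
    - [0,0,0]
    - [0,0,0]
    - [0,0,0]
    - [0,0,0]
    - [0,0,-0.02]
    - [0,0,-0.04]
    - [0,0,-0.06]
    - [0,0,-0.08]
    - [0,0,-0.1]
    - [0,0,-0.12]
    - [0,0,-0.14]
    - [0,0,-0.16]
    - [0,0,-0.18]
    - [0,0,-0.2]
    - [0,0,-0.207]
  grip: 1

```text
time: 24.85
ee_pos: [0.5455, -0.0514, 0.2357]
eef_rot: [0.994, -0.106, 0.001, 0.0]
ft_force: [0.8, -0.3, 0.2]
width: 0.0869
grip_force: 0.0
```

>>> arm_command:
  xyz:
    - [0,-0.04,0]
    - [0,-0.075,0]
    - [0,-0.11,0]
    - [0,-0.135,0]
    - [0,-0.148,0]
    - [0,-0.151,0]
    - [0,-0.151,0]
    - [0,-0.151,0]
    - [0,-0.151,0]
  rot:
    - [0,0,0]
    - [0,0,0]
    - [0,0,0]
    - [0,0,0]
    - [0,0,0]
    - [0,0,0]
    - [0,0,0]
    - [0,0,0]
    - [0,0,0]

```text
time: 25.6
ee_pos: [0.5463, -0.1983, 0.2346]
eef_rot: [0.995, -0.104, 0.0, -0.0]
ft_force: [-0.2, 0.7, 0.9]
width: 0.0873
grip_force: 0.0
```

```bash
python3 - <<'E'
from h import *
s=r.read_state(); q=s['eef_rot'];print(s['time'],s['ee_pos'],s['width'],np.degrees(2*np.arctan2(q[1],q[0])))
m,im=snap('wrist','w8'); cv2.imwrite('pics/w8b.png',cv2.resize(im[:,:,::-1],(800,600)))
for l in ['long_block','long_dock']:
    for d in r.spot_point(l,'wrist')[:3]: 
        w=world(m,d['at']); print(l,round(d['conf'],2),np.round(w,4),np.round(proj(m,w)/.7))
E
```

```text
25.6 [ 0.54632605 -0.19826846  0.23458843] 0.08728273073278278 -11.979258403458925
long_block 0.78 [ 0.5627 -0.2016  0.0052] [399. 224.]
long_dock 0.92 [ 0.5577 -0.0007 -0.0038] [149. 282.]
```

View pics/w8b.png

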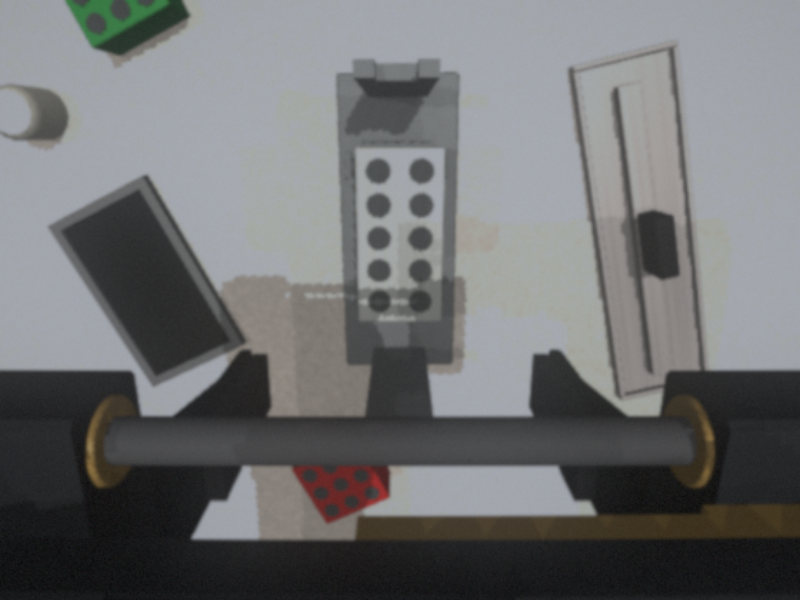

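The long block's ten holes are visible, from (378,171) to (420,301). The long dock's corners are (49,228), (147,176), (245,342) and (154,385).

```bash
python3 - <<'E'
from h import *
m=r.camera_model('wrist'); k=.7
o=lambda p,z: onplane(m,np.array(p)*k,z)
h=o([(378,171),(422,171),(379,205),(422,205),(379,239),(421,239),(379,271),(420,271),(379,301),(420,301)],.044)
d=h[:2].mean(0)-h[8:].mean(0); print(h.mean(0),np.degrees(np.arctan2(d[1],d[0])))
print('ldock',rectinfo(o([(49,228),(147,176),(245,342),(154,385)],.009)), r.read_state()['ee_pos'])
E
```

```text
[ 0.55856855 -0.20230556  0.044     ] -12.220647322552221
ldock (array([ 0.5558, -0.0085]), array([140.8,  86.2]), 13.5) [ 0.5460889  -0.19932444  0.23444048]
```

>>> arm_command:
  xyz:
    - [0.006,-0.001,-0.025]
    - [0.0125,-0.0025,-0.055]
    - [0.0125,-0.0025,-0.09]
    - [0.0125,-0.0025,-0.125]
    - [0.0125,-0.0025,-0.16]
    - [0.0125,-0.0025,-0.185]
    - [0.0125,-0.0025,-0.202]
    - [0.0125,-0.0025,-0.21]
    - [0.0125,-0.0025,-0.215]
    - [0.0125,-0.0025,-0.215]
    - [0.0125,-0.0025,-0.215]
    - [0.0125,-0.0025,-0.215]
  rot:
    - [0,0,0]
    - [0,0,0]
    - [0,0,0]
    - [0,0,0]
    - [0,0,0]
    - [0,0,0]
    - [0,0,0]
    - [0,0,0]
    - [0,0,0]
    - [0,0,0]
    - [0,0,0]
    - [0,0,0]

```text
time: 26.75
ee_pos: [0.5593, -0.2034, 0.0207]
eef_rot: [0.994, -0.106, 0.001, 0.0]
ft_force: [0.1, -0.5, 0.9]
width: 0.0872
grip_force: 0.0
```

>>> arm_command:
  xyz:
    - [0,0,0]
    - [0,0,0]
    - [0,0,0]
    - [0,0,0]
    - [0,0,0]
    - [0,0,0]
    - [0,0,0]
    - [0,0,0]
  rot:
    - [0,0,0]
    - [0,0,0]
    - [0,0,0]
    - [0,0,0]
    - [0,0,0]
    - [0,0,0]
    - [0,0,0]
    - [0,0,0]
  grip: 0.5
  squeeze: 40

```text
time: 27.42
ee_pos: [0.5585, -0.2028, 0.0194]
eef_rot: [0.994, -0.106, 0.0, -0.0]
ft_force: [-0.7, 3.1, 2.3]
width: 0.0574
grip_force: 40.0
```

>>> arm_command:
  xyz:
    - [0,0,0.01]
    - [0,0,0.03]
    - [0,0,0.06]
    - [0,0,0.095]
    - [0,0,0.13]
    - [0,0,0.165]
    - [0,0.005,0.2]
    - [-0.005,0.025,0.225]
    - [-0.015,0.05,0.24]
    - [-0.03,0.08,0.25]
    - [-0.05,0.11,0.25]
    - [-0.07,0.14,0.25]
    - [-0.085,0.16,0.25]
    - [-0.095,0.173,0.25]
    - [-0.0985,0.178,0.25]
    - [-0.0985,0.178,0.25]
    - [-0.0985,0.178,0.25]
    - [-0.0985,0.178,0.25]
  rot:
    - [0,0,0]
    - [0,0,0]
    - [0,0,0]
    - [0,0,0]
    - [0,0,0]
    - [0,0,0]
    - [0,0,0.03]
    - [0,0,0.07]
    - [0,0,0.13]
    - [0,0,0.2]
    - [0,0,0.27]
    - [0,0,0.34]
    - [0,0,0.4]
    - [0,0,0.448]
    - [0,0,0.448]
    - [0,0,0.448]
    - [0,0,0.448]
    - [0,0,0.448]

```text
time: 28.92
ee_pos: [0.4602, -0.0265, 0.2692]
eef_rot: [0.993, 0.116, -0.0, 0.0]
ft_force: [-0.2, 0.1, -4.9]
width: 0.0574
grip_force: 40.0
```

```bash
python3 - <<'E'
from h import *
s=r.read_state(); q=s['eef_rot'];print(s['time'],s['ee_pos'],s['width'],np.degrees(2*np.arctan2(q[1],q[0])))
m,im=snap('wrist','w9'); cv2.imwrite('pics/w9b.png',cv2.resize(im[:,:,::-1],(800,600)))
for l in ['long_block','long_dock']:
    for d in r.spot_point(l,'wrist')[:3]: 
        w=world(m,d['at']); print(l,round(d['conf'],2),np.round(w,4),np.round(proj(m,w)/.7))
E
```

```text
28.9167 [ 0.46015028 -0.02645415  0.26917284] 0.05744052033855897 13.359020399883502
long_block 0.97 [ 0.4633 -0.0259  0.2538] [400. 354.]
long_dock 0.59 [ 0.5582 -0.0013 -0.0046] [397. 106.]
```

View pics/w9b.png

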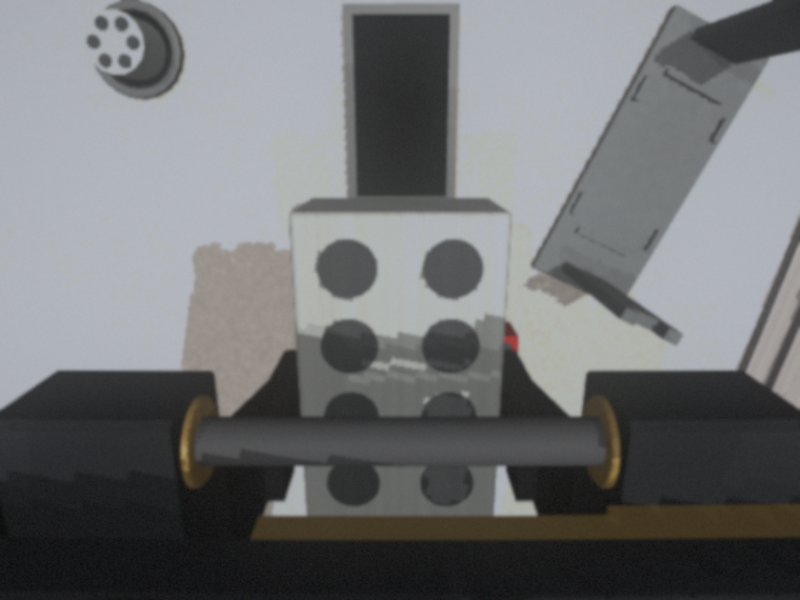

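The held block is aligned with the fingers. The long dock's far corners are (343,5) and (459,5), and its side edges run down to (347,196) and (456,196).

```bash
python3 - <<'E'
from h import *
m=r.camera_model('wrist'); k=.7
o=lambda p,z: onplane(m,np.array(p)*k,z)
F=o([(343,5),(459,5),(347,196),(456,196)],.009)
mid=(F[0]+F[1])/2; near=(F[2]+F[3])/2; d=(mid-near)[:2]; 
e=(F[0]-F[1])[:2]; print(F[:,:2],'yaw',np.degrees(np.arctan2(d[1],d[0])),np.degrees(np.arctan2(-e[0],e[1])),np.linalg.norm(e))
u=d/np.linalg.norm(d); print('centre',mid[:2]-.072*u)
H=o([(291,212),(509,212)],.2938); print('held',H.mean(0)[:2]-.059*u, r.read_state()['ee_pos'])
E
```

```text
[[ 0.61480571  0.05236452]
 [ 0.63409919 -0.02823494]
 [ 0.48301024  0.02158827]
 [ 0.50284973 -0.06137394]] yaw 13.657188033773098 13.461859924154362 0.08287648030198003
centre [ 0.55448819 -0.00493528]
held [ 0.46078119 -0.02620268] [ 0.46010402 -0.02600993  0.26901215]
```

>>> arm_command:
  xyz:
    - [0.02,0.005,-0.01]
    - [0.045,0.01,-0.03]
    - [0.07,0.016,-0.055]
    - [0.09,0.02,-0.085]
    - [0.0945,0.022,-0.12]
    - [0.0945,0.022,-0.155]
    - [0.0945,0.022,-0.185]
    - [0.0945,0.022,-0.21]
    - [0.0945,0.022,-0.225]
    - [0.0945,0.022,-0.233]
    - [0.0945,0.022,-0.233]
    - [0.0945,0.022,-0.233]
    - [0.0945,0.022,-0.233]
  rot:
    - [0,0,0]
    - [0,0,0]
    - [0,0,0]
    - [0,0,0]
    - [0,0,0]
    - [0,0,0]
    - [0,0,0]
    - [0,0,0]
    - [0,0,0]
    - [0,0,0]
    - [0,0,0]
    - [0,0,0]
    - [0,0,0]

```text
time: 30.15
ee_pos: [0.5554, -0.0033, 0.0376]
eef_rot: [0.993, 0.117, 0.001, 0.0]
ft_force: [0.5, 0.2, -3.6]
width: 0.0577
grip_force: 40.0
```

```bash
python3 - <<'E'
from h import *
s=r.read_state(); print(s['time'],s['ee_pos'],s['ft_force'])
m,im=snap('wrist','w10'); cv2.imwrite('pics/w10b.png',cv2.resize(im[120:,80:480,::-1],(800,600)))
E
```

```text
30.15 [ 0.55541642 -0.00325772  0.03759657] [ 0.54298903  0.16637113 -3.60630212]
```

View pics/w10b.png

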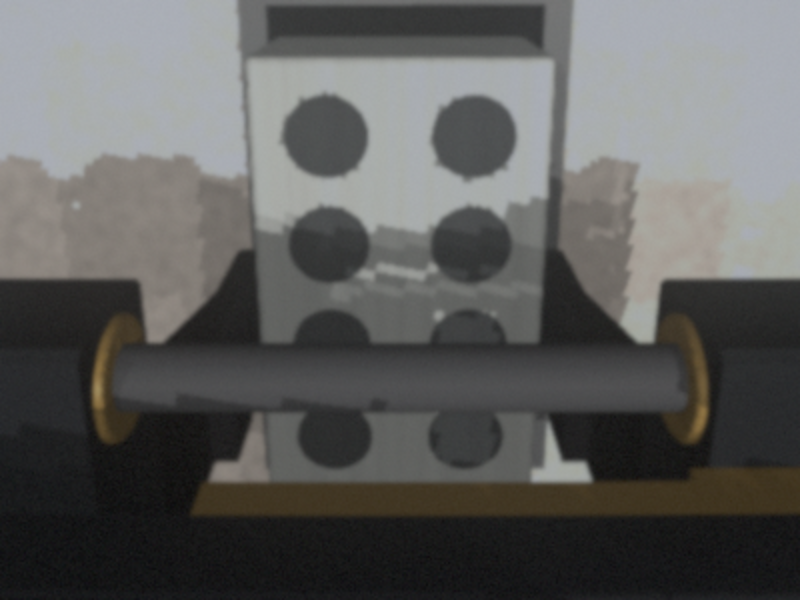

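```bash
python3 - <<'E'
from h import *
m=r.camera_model('wrist'); u=np.array([np.cos(.2356),np.sin(.2356)])
P=onplane(m,[(80+405.5*.5,120+5*.5)],.009)[0,:2]; e=r.read_state()['ee_pos']
print('dock c',P-.065*u, P-.065*u-e[:2],'held',onplane(m,[(80+400*.5,120+57*.5)],e[2]-.0114+.036)[0,:2]-.059*u-e[:2],e)
E
```

```text
dock c [ 0.55611098 -0.00473407] [ 0.00064922 -0.00148824] held [4.30243024e-04 7.81861683e-06] [ 0.55546176 -0.00324583  0.03771059]
```

Relative to the recess, the block sits about 1.5 mm to the left, so I correct that and lower.

>>> arm_command:
  xyz:
    - [0,-0.0015,-0.005]
    - [0,-0.0015,-0.01]
    - [0,-0.0015,-0.014]
    - [0,-0.0015,-0.017]
    - [0,-0.0015,-0.019]
    - [0,-0.0015,-0.02]
    - [0,-0.0015,-0.02]
    - [0,-0.0015,-0.02]
    - [0,-0.0015,-0.02]
  rot:
    - [0,0,0]
    - [0,0,0]
    - [0,0,0]
    - [0,0,0]
    - [0,0,0]
    - [0,0,0]
    - [0,0,0]
    - [0,0,0]
    - [0,0,0]

```text
time: 30.95
ee_pos: [0.5545, -0.0046, 0.0164]
eef_rot: [0.993, 0.118, 0.0, 0.0]
ft_force: [0.3, 1.0, -5.1]
width: 0.0577
grip_force: 40.0
```

>>> arm_command:
  xyz:
    - [0,0,-0.0003]
    - [0,0,-0.0006]
    - [0,0,-0.0009]
    - [0,0,-0.0009]
  rot:
    - [0,0,0]
    - [0,0,0]
    - [0,0,0]
    - [0,0,0]

```text
time: 31.28
ee_pos: [0.5544, -0.0047, 0.0154]
eef_rot: [0.993, 0.118, 0.0, 0.0]
ft_force: [-0.2, -0.3, -3.5]
width: 0.0576
grip_force: 40.0
```

>>> arm_command:
  xyz:
    - [0,0,-0.0003]
    - [0,0,-0.0006]
    - [0,0,-0.0008]
    - [0,0,-0.0008]
  rot:
    - [0,0,0]
    - [0,0,0]
    - [0,0,0]
    - [0,0,0]

```text
time: 31.62
ee_pos: [0.5544, -0.0047, 0.0154]
eef_rot: [0.993, 0.118, 0.0, 0.0]
ft_force: [-5.0, -0.2, 7.5]
width: 0.0576
grip_force: 40.0
```

Contact made, so I release, retreat and check.

>>> arm_command:
  xyz:
    - [0,0,0]
    - [0,0,0]
    - [0,0,0]
    - [0,0,0]
    - [0,0,0.01]
    - [0,0,0.03]
    - [0,0,0.06]
    - [0,0,0.1]
    - [-0.02,0,0.14]
    - [-0.05,0,0.18]
    - [-0.08,0,0.22]
    - [-0.1,0,0.25]
    - [-0.1,0,0.27]
    - [-0.1,0,0.27]
    - [-0.1,0,0.27]
    - [-0.1,0,0.27]
  rot:
    - [0,0,0]
    - [0,0,0]
    - [0,0,0]
    - [0,0,0]
    - [0,0,0]
    - [0,0,0]
    - [0,0,0]
    - [0,0,0]
    - [0,0,0]
    - [0,0,0]
    - [0,0,0]
    - [0,0,0]
    - [0,0,0]
    - [0,0,0]
    - [0,0,0]
    - [0,0,0]
  grip: 1

```text
time: 32.95
ee_pos: [0.4543, -0.0046, 0.2845]
eef_rot: [0.993, 0.118, 0.0, 0.0]
ft_force: [-0.5, -0.5, -1.4]
width: 0.0869
grip_force: 0.0
```

```bash
python3 - <<'E'
from h import *
a=r.camera('scene')[140:300,100:480]; b=r.camera('wrist')
o=np.vstack([cv2.resize(a,(700,295)),cv2.resize(b[:235],(700,294))]); cv2.imwrite('pics/f.png',o[:,:,::-1])
print(r.read_state()['ft_force'])
E
```

```text
[ 0.6099697  -0.01582324 -0.19045903]
```

View pics/f.png

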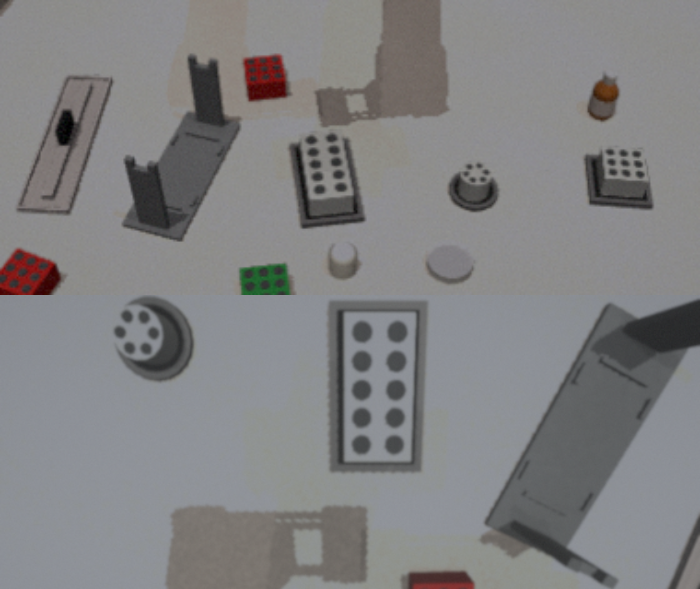

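All three blocks sit in their docks, the bar is in the tray with its grip up, and the bottle is standing. I'm handing the job in.

```bash
python3 -c "
from bench import r
print(r.close_job())"
```

```text
the job is handed in; nothing more can be done
None
```

The job is done and handed in after about 33 s of robot time: the bar is in the tray grip up, the round, square and long blocks are seated in their docks in that order, and the bottle is still standing where it was.

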